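Re-order the holders on the optical bench

ROBOT

A 6-joint arm with a two-finger parallel gripper is mounted at the origin on the work surface. World frame = base frame: x ahead of the robot, y to its left, z up, the work surface at z = 0. Lengths are in m, angles in rad, forces in N, time in s.
With the tool pointing down it reaches from about 0.4 to 0.825 m from the base axis. Payload 7 kg.
Tool frame: the origin (TCP) lies between the finger pads; the fingertips stand 11 mm ahead of it and the grasp point (between the pads) lies 8 mm behind it; z points along the fingers, y is the line along which they close (so a half turn about z gives the same grasp; the last joint's range is limited). The gripper opens to 85 mm and grips with 20 to 120 N. Pads are 22 mm wide; open, the fingers measure 114 mm over their backs; the gripper's body (76 mm by 85 mm) begins 54 mm behind the grasp point. The pads swing forward as they close: fully open they stand 13 mm farther back than shut.
Start: joints at [1.605, 0.359, 0.012, 0, -1.224, -0.288], TCP at [0.169, 0.653, 0.242] pointing down, gripper open.
Joint ranges: [-3.07, 3.07], [-1.43, 2.12], [-1.02, 1.25], [-3.03, 1.67], [-3.05, -0], [-3.03, 3.03]. Speed limits (rad/s): [2.39, 2.39, 3.01, 3.14, 3.14, 3.14].

INTERFACE

Orientations are given as a rotation vector (axis times angle).
In Python, from bench import r gives the robot as it stands.
- The arm moves only by the tool play_rows, never from a script. Its arguments are lists of equal length, an entry for each row: "offset": the shift along the tool's x, y, z in units of 600 mm (1.0 is 600 mm), a list of three; "twist": the turn, a rotation vector about the tool's x, y, z in units of pi rad (1.0 is pi rad), a list of three; "claw": the closure, from 0 (fully open) to 1 (shut). A call has 1 to 8 rows; each row shifts and turns the commanded pose from where the row before left it, along the tool's axes as they then stand; what a row does not reach is not made up. A row lasts 1/12 s, in which the tool goes at most 41.7 mm and 7.16 degrees, less where a joint would pass 70% of its speed; a pose out of reach is approached as far as the arm can. A call with a number of a shift or a turn outside -1 to 1 is refused whole. A call with a gripper value outside its range is refused whole. The fingers move at their own pace and stop on an object; "grip_force" is the grip in N (left out, the last holds). Time passes only in rows, so rows that do not move let the fingers close. It gives the time, the measured TCP pose, the force, the opening and the grip force at its end, in the units of the state.
- r.sense(): the state, without advancing time (a new reading comes with each control period).
- r.get_image(name): name is "side" or "top"; returns the picture (400x640x3 uint8, red, green, blue); there is no depth.
- r.calibration(name): a dict with "intrinsics" (3x3 intrinsics, pixels), "k1" (the pictures are not rectified: a ray, as slopes to the right and down, at radius r is drawn at 1 + k1 r^2 times it, then the intrinsics apply), "position" and "orientation" of the camera in the world. Camera axes: x right, y up, looking along -z (the intrinsics and any distortion apply to the point x, -y, -z); pixel columns grow to the right and rows downward; lengths in m; the calibration is good to about 2 mm. A picture is of the moment at which its call begins. calibration takes no time and is no camera call.
- r.finish_job(): hands the job in; it is judged then, once.
The state is a dict: "clock": time; "joints": joint angles; "qvel": joint speeds; "tau": joint torques, N m; "tcp_pos": TCP position; "tcp_rot": TCP orientation; "wrist_force": force on the tool from outside, world axes, zero at the start; "torque": the same for the moment, N m; "gripper_width": finger opening in m; "finger_force": force on a finger pad.
Only numpy, scipy, OpenCV 4.12 (cv2) and the standard library are available. Lean on these libraries where they do the work, as an engineer would, in place of code of your own. Each camera call takes 0.05 s, during which the arm holds its last target. There are 200 camera calls.

TASK

The four holders on the optical bench stand in the wrong order. Rearrange them so that, counting from the lamp along the rail, they are the arrow slide (blue grip), the iris (yellow grip), the lens (red grip) and the screen (green grip), one at each orange clip mark: foot centred on the mark, square across the rail. Every mark is taken, so there is a free black mat to set one aside on the way; never let a holder tip over.

Things in the scene. Friction and masses are not known exactly. Their poses are not given: they have to be found in the camera images.
- slide: Slide holder: square blue plate, 64 mm wide, 10 mm thick, white field with a black arrow. Loose, 0.2 to 0.37 kg; steel foot 60 (x) x 50 (y) x 12 mm; blue grip block on top, 30 (x) x 14 (y) x 26 mm, 84 to 110 mm above the underside: pinch it by its 14 mm. Origin: centre of the foot's underside; z up, x across the rail, y along it. Front and back alike: a half turn does not matter.
- iris: Iris holder: round black disc, 64 mm across, 10 mm thick, with a brass ring and blades. Loose, 0.2 to 0.37 kg; steel foot 60 (x) x 50 (y) x 12 mm; yellow grip block on top, 30 (x) x 14 (y) x 26 mm, 84 to 110 mm above the underside: pinch it by its 14 mm. Origin: centre of the foot's underside; z up, x across the rail, y along it. Front and back alike: a half turn does not matter.
- lens: Lens holder: red ring, 64 mm across, 10 mm thick, with a clear glass lens. Loose, 0.2 to 0.37 kg; steel foot 60 (x) x 50 (y) x 12 mm; red grip block on top, 30 (x) x 14 (y) x 26 mm, 84 to 110 mm above the underside: pinch it by its 14 mm. Origin: centre of the foot's underside; z up, x across the rail, y along it. Front and back alike: a half turn does not matter.
- screen: Screen holder: plain white plate, 80 mm wide, 5 mm thick, aluminium edge. Loose, 0.2 to 0.37 kg; steel foot 60 (x) x 50 (y) x 12 mm; green grip block on top, 30 (x) x 14 (y) x 26 mm, 84 to 110 mm above the underside: pinch it by its 14 mm. Origin: centre of the foot's underside; z up, x across the rail, y along it. Front and back alike: a half turn does not matter.
- lamp: Black LED lamp box 66 x 84 mm, 90 mm high, with aluminium fins on top and a round window at both ends, fixed on the rail near either end (the other end has only a low steel stop), 130 to 170 mm beyond the nearest clip. Origin: centre of its underside, on the rail's top centreline; y along the rail.
- mat: Free spot: flat black rubber mat 100 x 100 mm, 3 mm thick, empty, fixed on the table between the rail and the robot. Origin: centre of its underside, on the table; its edges are parallel to the rail.
- clip_1: Index clip, the end one of four alike on the optical bench: orange pointers (14 mm) on both long edges of the rail and an orange line across it. Fixed, 95 to 135 mm apart. Origin: on the line, on the centreline of the rail's flat top (70 mm wide, no lips, 33 mm above the table); x across the rail, y along it from clip_1 to clip_4, z up.
- clip_2: Index clip, the second (next to clip_1) of four alike on the optical bench: orange pointers (14 mm) on both long edges of the rail and an orange line across it. Fixed, 95 to 135 mm apart. Origin: on the line, on the centreline of the rail's flat top (70 mm wide, no lips, 33 mm above the table); x across the rail, y along it from clip_1 to clip_4, z up.
- clip_3: Index clip, the third (next to clip_4) of four alike on the optical bench: orange pointers (14 mm) on both long edges of the rail and an orange line across it. Fixed, 95 to 135 mm apart. Origin: on the line, on the centreline of the rail's flat top (70 mm wide, no lips, 33 mm above the table); x across the rail, y along it from clip_1 to clip_4, z up.
- clip_4: Index clip, the other end one of four alike on the optical bench: orange pointers (14 mm) on both long edges of the rail and an orange line across it. Fixed, 95 to 135 mm apart. Origin: on the line, on the centreline of the rail's flat top (70 mm wide, no lips, 33 mm above the table); x across the rail, y along it from clip_1 to clip_4, z up.

How it is judged:
By the outcome, as a careful person would: the job done as asked, in the order asked, and still so for the second after the job is handed in, with the robot touching nothing.
It also fails if it takes over 136 s, if anything falls off the work surface, if the arm or the gripper's body presses on something with over 40 N, if the wrist force passes 120 N, or if a joint passes its speed limit or range.

## Working session

There is one attempt and no reset: what is moved stays moved. The work goes in short steps, Python scripts to look and compute and a tool call to move; the robot and the scene stay as the last step left them, time stands still between calls to the robot, and variables do not carry over. Pictures are saved under pics/ and viewed, at most 14 in all, crops included, and the job is handed in when it is done.

Besides the shell and the picture viewer there is one more tool, called by a JSON object that holds its "fn" and its "kwargs". play_rows: Moves the arm, as the interface text tells. Shifts and turns lie within -1 to 1; 1 stands for 600 mm of shift or pi rad of turn. Its arguments: {"type":"object","properties":{"offset":{"type":"array","items":{"type":"array","items":{"type":"number"}}},"twist":{"type":"array","items":{"type":"array","items":{"type":"number"}}},"claw":{"type":"array","items":{"type":"number"}},"grip_force":{"type":"number"}},"required":["offset","twist","claw"]}

```bash
mkdir -p pics; python3 - <<'E'
from bench import r
import cv2
for n in("top","side"):
    cv2.imwrite(f"pics/{n}0.png",r.get_image(n)[:,:,::-1]); print(n,r.calibration(n))
s=r.sense(); print(s)
E
```

```text
top {'intrinsics': array([[432.43045042,   0.        , 324.55526456],
       [  0.        , 432.43045042, 191.03462044],
       [  0.        ,   0.        ,   1.        ]]), 'k1': -0.1160739033238591, 'position': array([ 0.44512721, -0.02890061,  1.12456257]), 'orientation': array([ 0.08014528, -0.06766383, -1.57210699])}
side {'intrinsics': array([[377.54684978,   0.        , 316.93966568],
       [  0.        , 377.54684978, 201.83268875],
       [  0.        ,   0.        ,   1.        ]]), 'k1': 0.005127739796082661, 'position': array([0.50849727, 0.5669575 , 0.50351505]), 'orientation': array([ 0.06943184, -1.34541158, -2.79050066])}
{'clock': 0.1, 'joints': array([ 1.60512254e+00,  3.59304155e-01,  1.11386324e-02, -3.00539566e-04,
       -1.22411605e+00, -2.88100899e-01]), 'qvel': array([ 0.00167822, -0.00221382,  0.00153525,  0.00192021, -0.001228  ,
        0.00071514]), 'tau': array([-1.92422543e-03, -5.84768414e+01,  2.94108510e+01,  6.95435375e+00,
       -3.14042125e-03,  1.77389188e-05]), 'tcp_pos': array([0.16938811, 0.65296062, 0.24146084]), 'tcp_rot': array([ 3.11481659e+00, -3.97527639e-01, -6.36077883e-05]), 'wrist_force': array([-0.11009983, -0.05784565, -0.24635219]), 'torque': array([-0.04110792, -0.0761273 ,  0.01517576]), 'finger_force': 0.0, 'gripper_width': 0.08502383598383484}
```

View pics/top0.png

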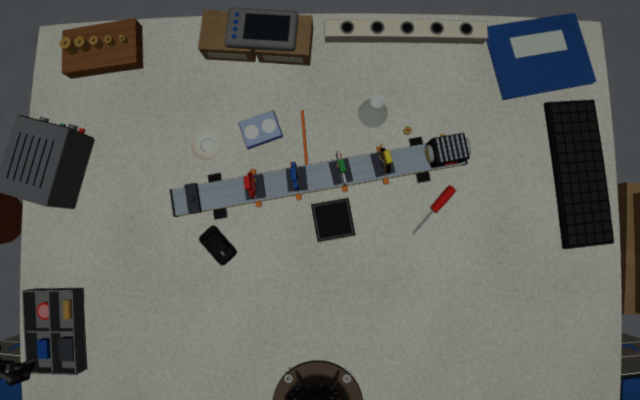

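View pics/side0.png

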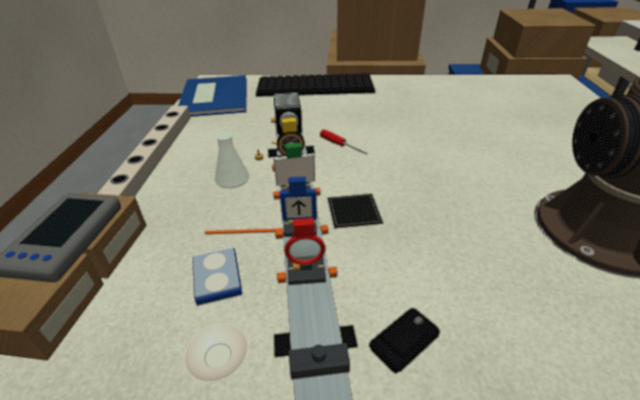

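The holders stand along the rail from the lamp (at right in the top view): iris (385,157), screen (341,165), slide (294,177), lens (250,183). The mat is at (333,219). In the side view the lamp is at the far end. I'll crop the top view and measure the colours.

```bash
cat > h.py <<'E'
from bench import r
import cv2, numpy as np
from scipy.spatial.transform import Rotation as R
def ray(n,uv):
    c=r.calibration(n); uv=np.atleast_2d(np.float64(uv))
    d=cv2.undistortPoints(uv[:,None],c["intrinsics"],np.array([c["k1"],0,0,0,0.]))[:,0]
    v=np.c_[d[:,0],-d[:,1],-np.ones(len(d))]@R.from_rotvec(c["orientation"]).as_matrix().T
    return c["position"],v
def onz(n,uv,z):
    p,v=ray(n,uv); return p+v*((z-p[2])/v[:,2])[:,None]
def proj(n,P):
    c=r.calibration(n); q=(np.atleast_2d(P)-c["position"])@R.from_rotvec(c["orientation"]).as_matrix()
    return cv2.projectPoints(q*[1,-1,-1],np.zeros(3),np.zeros(3),c["intrinsics"],np.array([c["k1"],0,0,0,0.]))[0][:,0]
def blobs(img,hr,smin=120,vmin=60,amin=6,box=None):
    h=cv2.cvtColor(img,cv2.COLOR_RGB2HSV)
    m=((h[...,0]>=hr[0])&(h[...,0]<=hr[1])&(h[...,1]>=smin)&(h[...,2]>=vmin)).astype(np.uint8)
    if box: k=np.zeros_like(m);k[box[1]:box[3],box[0]:box[2]]=1;m*=k
    n,l,s,c=cv2.connectedComponentsWithStats(m)
    return [(s[i,4],c[i].round(2),s[i,:4]) for i in range(1,n) if s[i,4]>=amin],l
E
python3 - <<'E'
from h import *
im=r.get_image("top")
cv2.imwrite("pics/c1.png",cv2.resize(im[130:240,230:430,::-1],None,fx=4,fy=4,interpolation=cv2.INTER_CUBIC))
b=(225,130,440,240)
for n,hr in(("orange",(8,18)),("yellow",(22,34)),("green",(45,85)),("blue",(100,125)),("red",(0,5))):
    print(n)
    for a,c,s in blobs(im,hr,box=b)[0]: print(a,c,s)
E
```

```text
orange
90 [304.7  147.29] [303 130   5  35]
19 [378.68 148.32] [377 146   5   6]
29 [252.69 171.45] [250 169   6   6]
7 [254.14 179.43] [253 178   3   4]
28 [385.5 180.5] [383 178   6   6]
28 [344.25 188.18] [342 186   6   6]
26 [298.04 196.31] [296 194   5   6]
29 [258.03 203.45] [255 201   6   6]
yellow
92 [387.1  156.48] [383 150   9  14]
green
71 [341.65 165.25] [338 159   8  13]
blue
38 [264.11 141.53] [248 135  34  13]
89 [292.99 171.83] [290 163   7  17]
30 [294.6 184.3] [293 181   4   8]
red
164 [249.38 184.09] [244 173  11  25]
84 [435.92 205.2 ] [431 197   9  15]
```

View pics/c1.png

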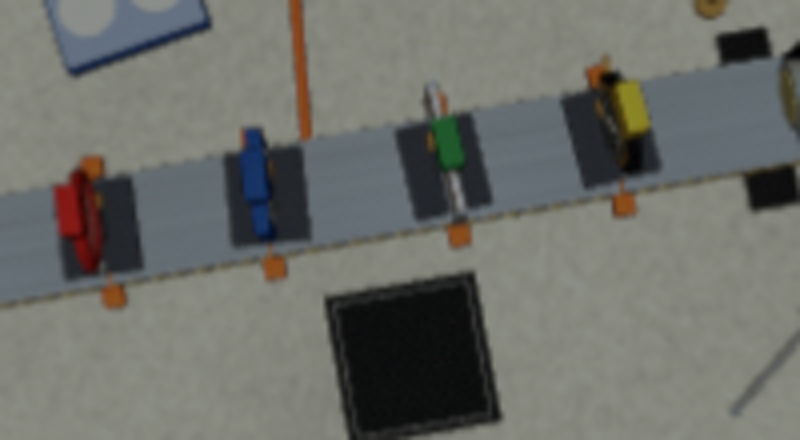

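The crop shows every near-side pointer: lens (258,203), slide (298,196), screen (344,188), iris (385.5,180.5). All the dark feet can be seen, with the grips roughly above them. Next I'll compute the rail frame, feet and grips.

```bash
cat >> h.py <<'E'
# rail frame from pointers, A (lamp end) .. D
near=[(385.5,180.5),(344.25,188.18),(298.04,196.31),(258.03,203.45)]
N=onz("top",near,0.028); F=onz("top",[(252.69,171.45)],0.028)[0]
t=np.polyfit(N[:,1],N[:,0],1); u=np.array([t[0],1.]); u/=np.linalg.norm(u)   # along rail, +y
x=np.array([u[1],-u[0]])                                                        # across, away from robot
C=N[:,:2]+x*((F[:2]-N[3,:2])@x)/2
def rf(P): # -> across, along relative to clip A
    d=np.atleast_2d(P)[:,:2]-C[0]; return np.c_[d@x,d@u]
yaw=np.arctan2(x[1],x[0])
def feet(im,boxes):
    g=cv2.cvtColor(im,cv2.COLOR_RGB2HSV); out=[]
    for (a,b,c,d) in boxes:
        m=((g[b:d,a:c,2]<75)&(g[b:d,a:c,1]<110)).astype(np.uint8)
        n,l,s,_=cv2.connectedComponentsWithStats(m)
        ys,xs=np.nonzero(m); out.append((m,np.c_[xs+a,ys+b]))
    return out
E
python3 - <<'E'
from h import *
print("yaw",np.degrees(yaw),"halfw",(F[:2]-N[3,:2])@x/2, "skew",(F[:2]-N[3,:2])@u,"fit",(N[:,0]-np.polyval(t,N[:,1]))*1e3)
print("clips",C.round(4).tolist(), rf(C).round(4).tolist())
im=r.get_image("top"); g=cv2.cvtColor(im,cv2.COLOR_RGB2HSV)
print("foot hsv",g[185,262],g[160,377],g[170,350],"rail",g[180,275],g[170,320])
b=(225,130,440,240)
for n,hr in(("yellow",(22,34)),("green",(45,85)),("blue",(100,125)),("red",(0,5))):
    bl,l=blobs(im,hr,box=b)
    bl=[q for q in bl if q[1][1]>145 and q[1][0]<430]
    for a,c,s in bl: print(n,a,onz("top",c,.143).round(4),rf(onz("top",c,.143)).round(4))
c=onz("top",[(311.5+1,204),(347.5,199),(353,233),(318,239)],.003); print("mat",c.mean(0).round(4),rf(c.mean(0)).round(4))
# expected pixels of grip top centre & foot if at clip
for k in range(4):
    P=np.array([*C[k],0]); print(k,"grip",proj("top",P+[0,0,.143]).round(1),"foot",proj("top",P+[0,0,.045]).round(1))
# dark mask rows/cols
for k,(x0,x1,y0,y1) in enumerate([(368,398,140,180),(327,355,155,188),(284,310,162,193),(243,268,170,203)]):
    s=g[y0:y1,x0:x1]; m=(s[...,2]<75)
    print(k); print("\n".join("".join("#" if q else "." for q in row) for row in m))
E
```

```text
yaw 10.0555442266116 halfw 0.04187398737211872 skew 0.00024317837021595526 fit [ 0.27745942 -0.41707242  0.01368657  0.12592642]
clips [[0.6164, -0.1688], [0.597, -0.0632], [0.5765, 0.0546], [0.5585, 0.1568]] [[0.0, 0.0], [-0.0007, 0.1074], [-0.0003, 0.2269], [-0.0001, 0.3307]]
foot hsv [113  47  43] [109  47  43] [105  32  63] rail [102  34 114] [101  31 115]
yellow 91 [[ 0.6173 -0.1654  0.143 ]] [[0.0014 0.0032]]
green 71 [[ 0.597  -0.0605  0.143 ]] [[-0.0002  0.11  ]]
blue 89 [[0.5822 0.0511 0.143 ]] [[0.0047 0.2225]]
blue 31 [[0.5533 0.0471 0.143 ]] [[-0.0245  0.2236]]
red 165 [[0.5542 0.1514 0.143 ]] [[-0.0053  0.3261]]
mat [ 0.4789 -0.0412  0.003 ] [[-0.1131  0.1497]]
0 grip [[388.6 156.8]] foot [[383.2 163.5]]
1 grip [[342.8 165.3]] foot [[341.5 171.2]]
2 grip [[291.5 174.3]] foot [[294.7 179.4]]
3 grip [[247.  182.3]] foot [[254.3 186.7]]
0
..............................
..............................
..............................
..............................
..............................
..............................
..............................
......................
[... 2958 characters left out ...]
......#############.....
.......##############....
.......##.###########....
.......##...#########....
.......##...#########....
.......##...#########....
.......##..##########....
.......##..##########....
........#..##########....
........#..##########....
........#...##########...
........##..##########...
.......###..##########...
..####..##..##########...
..####......##########...
..####...##.##########...
..####...#############...
..####....#############..
..#####...#############..
...####...#############..
...#####..#############..
...###################...
...###########...........
...####..................
.........................
.........................
.........................
```

```bash
cat >> h.py <<'E'
def foot(im,mark,zt=.045,pad=0.020,ctr=None):
    """foot centre/yaw in rail frame near a mark, from subpixel dark/bright edges sampled on metric grid at foot top plane"""
    g=cv2.cvtColor(im,cv2.COLOR_RGB2GRAY).astype(np.float32)
    c0=C[mark] if ctr is None else np.array(ctr)
    def prof(pts):
        q=proj("top",np.c_[pts,np.full(len(pts),zt)]).astype(np.float32)
        return cv2.remap(g,q[:,0].reshape(1,-1),q[:,1].reshape(1,-1),cv2.INTER_LINEAR)[0]
    res={}
    for name,a,b,h,ss in(("L",x,u,.025,1),("R",x,u,.025,-1),("N",u,x,.030,-1)):
        P=[]
        for s in np.arange(-.024,.0245,.003) if name!="N" else np.arange(-.022,.0225,.002):
            d=np.arange(h-.012,h+.014,.0005)
            v=prof(c0+a*s+np.outer(ss*d,b))
            gr=np.gradient(cv2.GaussianBlur(v[None],(0,0),3)[0]); k=gr.argmax()
            if gr[k]>1 and 3<k<len(d)-4: P.append((s,ss*d[k]))
        P=np.array(P)
        if len(P)<4: res[name]=None; continue
        for _ in range(4):
            f=np.polyfit(P[:,0],P[:,1],1); e=abs(P[:,1]-np.polyval(f,P[:,0])); P=P[e<max(.0012,2*np.median(e))]
        res[name]=(f[1]*1e3,np.degrees(np.arctan(f[0])),len(P))
    return {k:(np.round(v,2).tolist() if v else v) for k,v in res.items()}
E
python3 - <<'E'
from h import *
im=r.get_image("top")
for k in range(4): print("ABCD"[k],foot(im,k))
E
```

```text
A {'L': [27.68, 3.97, 17.0], 'R': [-24.14, 3.02, 9.0], 'N': [-28.22, -4.11, 22.0]}
B {'L': [27.76, 3.2, 17.0], 'R': [-22.71, 3.23, 17.0], 'N': [-29.17, -3.02, 18.0]}
C {'L': [21.21, -3.97, 17.0], 'R': [-29.35, -3.72, 17.0], 'N': [-28.33, 3.6, 21.0]}
D {'L': [25.85, -1.78, 17.0], 'R': [-25.03, -1.94, 17.0], 'N': [-29.45, 2.38, 20.0]}
```

```bash
cat >> h.py <<'E'
def tgt(mark,across=0,along=0,dyaw=0):
    return C[mark]+x*across/1e3+u*along/1e3, np.degrees(yaw)+dyaw
def go(xy,z,yw):
    s=r.sense(); M=R.from_rotvec(s["tcp_rot"]).as_matrix()
    y0=np.degrees(np.arctan2(M[1,0],M[0,0])); a=np.radians(yw)
    X=np.array([np.cos(a),np.sin(a)]); Y=np.array([X[1],-X[0]])
    d=np.array(xy)-s["tcp_pos"][:2]
    print("t",round(s["clock"],2),"tilt",np.degrees(np.arccos(-M[2,2])).round(2),"twist_z total",round(-(yw-y0)/180,4),"shift(in turned axes)",np.round([d@X/.6,d@Y/.6,-(z-s["tcp_pos"][2])/.6],4),"w",round(s["gripper_width"],4),"F",np.round(s["wrist_force"],1))
E
python3 - <<'E'
from h import *
go(*[(a,.26,b) for a,b in [tgt(1,.8,2.5,3.2)]][0])
E
```

```text
t 0.25 tilt 0.05 twist_z total -0.1544 shift(in turned axes) [ 0.4213  1.3214 -0.0302] w 0.0852 F [-1.2  0.5  0.1]
```

{"fn": "play_rows", "kwargs": {"offset": [[0,0,-0.0075],[0,0,-0.0075],[0,0,-0.0075],[0,0,-0.0075],[0.019,0.06,0],[0.019,0.06,0],[0.019,0.06,0],[0.019,0.06,0]], "twist": [[0,0,-0.0386],[0,0,-0.0386],[0,0,-0.0386],[0,0,-0.0386],[0,0,0],[0,0,0],[0,0,0],[0,0,0]], "claw": [0.5,0.5,0.5,0.5,0.5,0.5,0.5,0.5], "grip_force": 60}}

```text
clock: 0.92
tcp_pos: [0.2473, 0.5221, 0.26]
tcp_rot: [3.12, 0.363, -0.0]
wrist_force: [0.5, 1.2, 0.6]
gripper_width: 0.0424
finger_force: 0.0
```

{"fn": "play_rows", "kwargs": {"offset": [[0.019,0.06,0],[0.019,0.06,0],[0.019,0.06,0],[0.019,0.06,0],[0.019,0.06,0],[0.019,0.06,0],[0.019,0.06,0],[0.019,0.06,0]], "twist": [[0,0,0],[0,0,0],[0,0,0],[0,0,0],[0,0,0],[0,0,0],[0,0,0],[0,0,0]], "claw": [0.5,0.5,0.5,0.5,0.5,0.5,0.5,0.5]}}

```text
clock: 1.58
tcp_pos: [0.4021, 0.2624, 0.2606]
tcp_rot: [-3.12, -0.363, -0.001]
wrist_force: [0.8, 0.6, -0.2]
gripper_width: 0.0428
finger_force: 0.0
```

{"fn": "play_rows", "kwargs": {"offset": [[0.019,0.06,0],[0.019,0.06,0],[0.019,0.06,0],[0.019,0.06,0],[0.019,0.06,0],[0.019,0.06,0],[0.019,0.06,0],[0.019,0.06,0]], "twist": [[0,0,0],[0,0,0],[0,0,0],[0,0,0],[0,0,0],[0,0,0],[0,0,0],[0,0,0]], "claw": [0.5,0.5,0.5,0.5,0.5,0.5,0.5,0.5]}}

```text
clock: 2.25
tcp_pos: [0.5571, 0.0029, 0.2605]
tcp_rot: [-3.12, -0.362, -0.001]
wrist_force: [0.9, 1.0, 1.0]
gripper_width: 0.0428
finger_force: 0.0
```

```bash
python3 - <<'E'
from h import *
a,b=tgt(1,.8,2.5,3.2); go(a,.122,b)
E
```

```text
t 2.25 tilt 0.03 twist_z total -0.0 shift(in turned axes) [0.0411 0.1184 0.2308] w 0.0428 F [0.9 1.  1. ]
```

{"fn": "play_rows", "kwargs": {"offset": [[0.0205,0.0592,0],[0.0206,0.0592,0],[0,0,0.06],[0,0,0.06],[0,0,0.05],[0,0,0.035],[0,0,0.0258],[0,0,0]], "twist": [[0,0,0],[0,0,0],[0,0,0],[0,0,0],[0,0,0],[0,0,0],[0,0,0],[0,0,0]], "claw": [0.5,0.5,0.5,0.5,0.5,0.5,0.5,0.5]}}

```text
clock: 2.92
tcp_pos: [0.5944, -0.0591, 0.118]
tcp_rot: [-3.121, -0.361, 0.01]
wrist_force: [-0.6, -0.7, -0.1]
gripper_width: 0.0427
finger_force: 0.0
```

{"fn": "play_rows", "kwargs": {"offset": [[0,0,0],[0,0,0],[0,0,0],[0,0,0],[0,0,0]], "twist": [[0,0,0],[0,0,0],[0,0,0],[0,0,0],[0,0,0]], "claw": [0.7,0.8,1,1,1]}}

```text
clock: 3.33
tcp_pos: [0.5975, -0.0586, 0.1232]
tcp_rot: [-3.121, -0.363, -0.004]
wrist_force: [0.0, -0.2, 2.6]
gripper_width: 0.0131
finger_force: 62.9
```

```bash
python3 - <<'E'
from h import *
a,b=tgt(1,.8,2.5,3.2); go(a,.122,b); print(r.sense()["finger_force"],r.sense()["torque"])
cv2.imwrite("pics/g1.png",r.get_image("side")[100:260,200:420,::-1].repeat(3,0).repeat(3,1))
E
```

```text
t 3.33 tilt 0.14 twist_z total 0.0001 shift(in turned axes) [-0.0011  0.0032  0.002 ] w 0.0131 F [ 0.  -0.2  2.6]
62.881572246551514 [0.01463729 0.09500571 0.00759414]
```

View pics/g1.png

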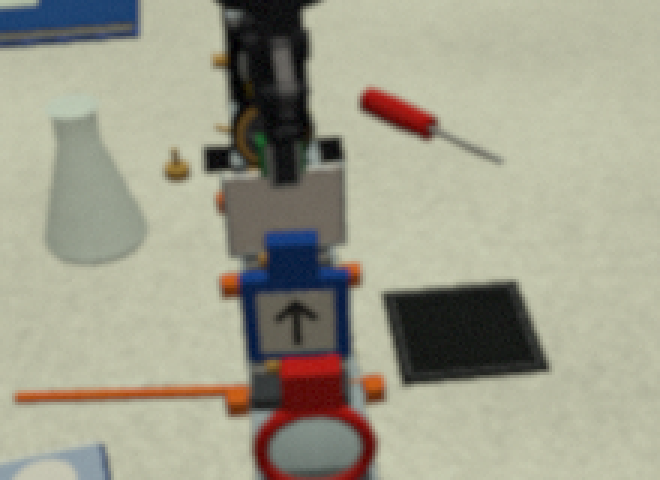

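The fingers hold the green block (660x480 crop, at about (285,160)). Now to lift it and take it to the mat.

{"fn": "play_rows", "kwargs": {"offset": [[0,0,-0.02],[0,0,-0.035],[0,0,-0.045],[0,0,0]], "twist": [[0,0,0],[0,0,0],[0,0,0.0089],[0,0,0.0089]], "claw": [1,1,1,1]}}

```text
clock: 3.72
tcp_pos: [0.5991, -0.0587, 0.1871]
tcp_rot: [3.129, 0.275, 0.011]
wrist_force: [1.5, -0.5, -1.5]
gripper_width: 0.0131
finger_force: 62.2
```

```bash
python3 - <<'E'
from h import *
go([.4789,-.0412],.0945,np.degrees(yaw)); print(r.sense()["finger_force"],r.sense()["tcp_pos"])
E
```

```text
t 3.72 tilt 0.4 twist_z total -0.0001 shift(in turned axes) [-0.1922 -0.0637  0.1544] w 0.0131 F [ 1.5 -0.5 -1.5]
62.15612053871155 [ 0.59911328 -0.05871145  0.18711266]
```

{"fn": "play_rows", "kwargs": {"offset": [[-0.025,-0.008,0],[-0.045,-0.015,0],[-0.05,-0.017,0],[-0.045,-0.015,0.02],[-0.0272,-0.0087,0.04],[0,0,0.045],[0,0,0.03],[0,0,0.01]], "twist": [[0,0,0],[0,0,0],[0,0,0],[0,0,0],[0,0,0],[0,0,0],[0,0,0],[0,0,0]], "claw": [1,1,1,1,1,1,1,1]}}

```text
clock: 4.38
tcp_pos: [0.4743, -0.0416, 0.0929]
tcp_rot: [3.129, 0.275, -0.006]
wrist_force: [-14.7, -10.7, 51.7]
gripper_width: 0.013
finger_force: 70.7
```

{"fn": "play_rows", "kwargs": {"offset": [[0,0,0],[0,0,0]], "twist": [[0,0,0],[0,0,0]], "claw": [1,1]}}

```text
clock: 4.55
tcp_pos: [0.4768, -0.0412, 0.0951]
tcp_rot: [3.129, 0.275, 0.0]
wrist_force: [0.0, 0.1, -2.5]
gripper_width: 0.0132
finger_force: 62.3
```

```bash
python3 - <<'E'
from h import *
go([.4789,-.0412],.0935,np.degrees(yaw)); print(r.sense()["finger_force"],r.sense()["tcp_pos"])
E
```

```text
t 4.55 tilt 0.01 twist_z total -0.0 shift(in turned axes) [0.0034 0.0007 0.0027] w 0.0132 F [ 0.   0.1 -2.5]
62.31388449668884 [ 0.47683588 -0.04116672  0.09514553]
```

{"fn": "play_rows", "kwargs": {"offset": [[0,0,0.001],[0,0,0.001],[0,0,0],[0,0,0],[0,0,0],[0,0,-0.02],[0,0,-0.05],[0,0,-0.06]], "twist": [[0,0,0],[0,0,0],[0,0,0],[0,0,0],[0,0,0],[0,0,0],[0,0,0],[0,0,0]], "claw": [1,1,0.8,0.5,0.5,0.5,0.5,0.5]}}

```text
clock: 5.22
tcp_pos: [0.4751, -0.0416, 0.171]
tcp_rot: [3.129, 0.275, -0.007]
wrist_force: [1.2, 1.3, -0.8]
gripper_width: 0.0425
finger_force: 0.0
```

{"fn": "play_rows", "kwargs": {"offset": [[0,0,-0.06],[0,0,-0.06],[0,0,-0.02],[0,0,0]], "twist": [[0,0,0],[0,0,-0.011],[0,0,-0.011],[0,0,0]], "claw": [0.5,0.5,0.5,0.5]}}

```text
clock: 5.55
tcp_pos: [0.4785, -0.041, 0.2601]
tcp_rot: [-3.117, -0.387, -0.012]
wrist_force: [-0.1, -0.4, -0.4]
gripper_width: 0.0427
finger_force: 0.0
```

```bash
python3 - <<'E'
from h import *
a,b=tgt(0,1.8,1.9,3.7); go(a,.122,b); print(r.sense()["tcp_pos"])
E
```

```text
t 5.55 tilt 0.45 twist_z total 0.0022 shift(in turned axes) [0.1758 0.2587 0.2302] w 0.0427 F [-0.1 -0.4 -0.4]
[ 0.47849648 -0.04095109  0.26009665]
```

{"fn": "play_rows", "kwargs": {"offset": [[0.0208,0.0287,0],[0.035,0.052,0],[0.04,0.06,0],[0.04,0.06,0],[0.025,0.038,0],[0.015,0.02,0],[0,0,0.05],[0,0,0.06]], "twist": [[0,0,0.0022],[0,0,0],[0,0,0],[0,0,0],[0,0,0],[0,0,0],[0,0,0],[0,0,0]], "claw": [0.5,0.5,0.5,0.5,0.5,0.5,0.5,0.5]}}

```text
clock: 6.22
tcp_pos: [0.6153, -0.1662, 0.1901]
tcp_rot: [3.119, 0.369, 0.007]
wrist_force: [0.4, 0.5, -1.4]
gripper_width: 0.0427
finger_force: 0.0
```

{"fn": "play_rows", "kwargs": {"offset": [[0,0,0.05],[0,0,0.035],[0,0,0.02],[0,0,0.014],[0,0,0],[0,0,0]], "twist": [[0,0,0],[0,0,0],[0,0,0],[0,0,0],[0,0,0],[0,0,0]], "claw": [0.5,0.5,0.5,0.5,0.5,0.5]}}

```text
clock: 6.72
tcp_pos: [0.6138, -0.165, 0.1189]
tcp_rot: [3.119, 0.373, 0.001]
wrist_force: [0.4, -0.1, 0.6]
gripper_width: 0.0426
finger_force: 0.0
```

```bash
python3 - <<'E'
from h import *
a,b=tgt(0,1.8,1.9,3.7); go(a,.122,b); print(r.sense()["tcp_pos"])
cv2.imwrite("pics/g2.png",r.get_image("side")[80:240,200:420,::-1].repeat(3,0).repeat(3,1))
E
```

```text
t 6.72 tilt 0.04 twist_z total -0.0007 shift(in turned axes) [ 0.0058  0.0043 -0.0052] w 0.0426 F [ 0.4 -0.1  0.6]
[ 0.61384259 -0.16500422  0.11888078]
```

View pics/g2.png

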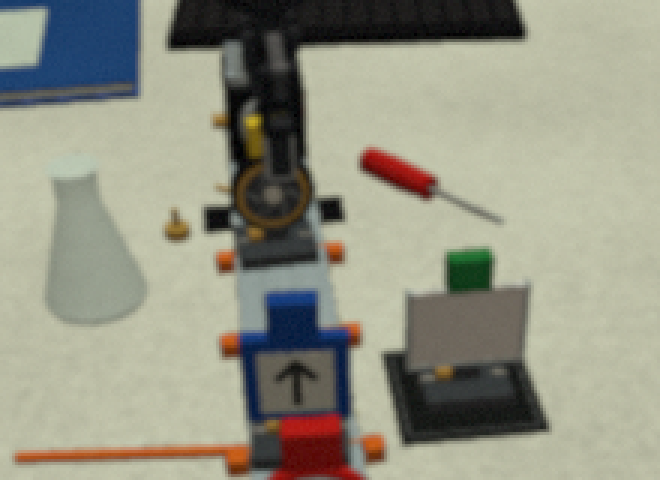

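The screen stands upright on the mat. The fingers are around the iris's yellow block, so I'll correct and close.

{"fn": "play_rows", "kwargs": {"offset": [[0.0058,0.0043,-0.0052],[0,0,0],[0,0,0],[0,0,0],[0,0,0],[0,0,0],[0,0,0]], "twist": [[0,0,0],[0,0,0],[0,0,0],[0,0,0],[0,0,0],[0,0,0],[0,0,0]], "claw": [0.5,0.5,0.7,0.8,1,1,1]}}

```text
clock: 7.35
tcp_pos: [0.6176, -0.1668, 0.1219]
tcp_rot: [3.119, 0.372, 0.001]
wrist_force: [-0.0, -0.6, 4.3]
gripper_width: 0.013
finger_force: 59.9
```

```bash
python3 - <<'E'
from h import *
a,b=tgt(0,1.8,1.9,3.7); go(a,.122,b); s=r.sense();print(s["tcp_pos"],s["finger_force"])
E
```

```text
t 7.35 tilt 0.05 twist_z total -0.0007 shift(in turned axes) [ 0.0005 -0.0002 -0.0001] w 0.013 F [-0.  -0.6  4.3]
[ 0.61761351 -0.166823    0.12193615] 59.92364823818207
```

{"fn": "play_rows", "kwargs": {"offset": [[0,0,-0.015],[0,0,-0.035],[0,0,-0.05],[0,0,-0.06],[0,0,-0.05],[0,0,-0.02],[0,0,0]], "twist": [[0,0,0],[0,0,0],[0,0,0.0102],[0,0,0.0102],[0,0,0],[0,0,0],[0,0,0]], "claw": [1,1,1,1,1,1,1]}}

```text
clock: 7.93
tcp_pos: [0.6184, -0.1666, 0.2628]
tcp_rot: [3.129, 0.273, 0.008]
wrist_force: [0.1, 0.7, -3.9]
gripper_width: 0.0134
finger_force: 59.0
```

```bash
python3 - <<'E'
from h import *
a,b=tgt(1); go(a,.124,b); s=r.sense();print(s["tcp_pos"],s["finger_force"])
E
```

```text
t 7.93 tilt 0.3 twist_z total -0.0005 shift(in turned axes) [-0.0051 -0.176   0.2314] w 0.0134 F [ 0.1  0.7 -3.9]
[ 0.61843573 -0.16662871  0.26282855] 58.957327008247375
```

{"fn": "play_rows", "kwargs": {"offset": [[-0.0056,-0.026,0],[0,-0.045,0],[0,-0.05,0.01],[0,-0.035,0.03],[0,-0.02,0.05],[0,0,0.055],[0,0,0.04],[0,0,0.02]], "twist": [[0,0,0],[0,0,0],[0,0,0],[0,0,0],[0,0,0],[0,0,0],[0,0,0],[0,0,0]], "claw": [1,1,1,1,1,1,1,1]}}

```text
clock: 8.6
tcp_pos: [0.5913, -0.0625, 0.13]
tcp_rot: [-3.129, -0.272, 0.015]
wrist_force: [-0.5, -0.6, -2.9]
gripper_width: 0.0127
finger_force: 59.0
```

{"fn": "play_rows", "kwargs": {"offset": [[0,0,0.01],[0,0,0.005],[0,0,0],[0,0,0]], "twist": [[0,0,0],[0,0,0],[0,0,0],[0,0,0]], "claw": [1,1,1,1]}}

```text
clock: 8.93
tcp_pos: [0.596, -0.0632, 0.1277]
tcp_rot: [3.13, 0.272, 0.001]
wrist_force: [0.4, -0.3, -3.4]
gripper_width: 0.0135
finger_force: 59.0
```

```bash
python3 - <<'E'
from h import *
a,b=tgt(1,-.3); go(a,.122,b)
E
```

```text
t 8.93 tilt 0.02 twist_z total -0.0006 shift(in turned axes) [0.0012 0.0004 0.0094] w 0.0135 F [ 0.4 -0.3 -3.4]
```

{"fn": "play_rows", "kwargs": {"offset": [[0.0012,0.0004,0.003],[0,0,0.003],[0,0,0.002],[0,0,0.001],[0,0,0],[0,0,0]], "twist": [[0,0,-0.0006],[0,0,0],[0,0,0],[0,0,0],[0,0,0],[0,0,0]], "claw": [1,1,1,1,1,1]}}

```text
clock: 9.43
tcp_pos: [0.5965, -0.0634, 0.1221]
tcp_rot: [-3.13, -0.275, -0.0]
wrist_force: [-1.0, 0.5, -4.1]
gripper_width: 0.0131
finger_force: 59.1
```

```bash
python3 - <<'E'
from h import *
a,b=tgt(1,-.3); go(a,.122,b)
E
```

```text
t 9.43 tilt 0.01 twist_z total -0.0001 shift(in turned axes) [ 0.0003 -0.0001  0.0001] w 0.0131 F [-1.   0.5 -4.1]
```

{"fn": "play_rows", "kwargs": {"offset": [[0,0,0.0006],[0,0,0],[0,0,0],[0,0,0],[0,0,0],[0,0,-0.03],[0,0,-0.05],[0,0,-0.06]], "twist": [[0,0,0],[0,0,0],[0,0,0],[0,0,0],[0,0,0],[0,0,0],[0,0,0],[0,0,0]], "claw": [1,0.9,0.8,0.5,0.5,0.5,0.5,0.5]}}

```text
clock: 10.1
tcp_pos: [0.5953, -0.0634, 0.2047]
tcp_rot: [3.129, 0.275, -0.006]
wrist_force: [1.1, 1.3, -0.0]
gripper_width: 0.0427
finger_force: 0.0
```

{"fn": "play_rows", "kwargs": {"offset": [[0,0,-0.04],[0,0,-0.02],[0,-0.04,0],[0,-0.06,0],[0,-0.05,0],[0,-0.03,0],[0,0,0],[0,0,0]], "twist": [[0,0,0],[0,0,0],[0,0,0.0105],[0,0,0.0105],[0,0,0],[0,0,0],[0,0,0],[0,0,0]], "claw": [0.5,0.5,0.5,0.5,0.5,0.5,0.5,0.5]}}

```text
clock: 10.77
tcp_pos: [0.582, 0.0447, 0.2419]
tcp_rot: [-3.137, -0.175, -0.001]
wrist_force: [0.1, -0.5, -0.3]
gripper_width: 0.0429
finger_force: 0.0
```

```bash
python3 - <<'E'
from h import *
a,b=tgt(2,1.7,-4.1,-3.8); go(a,.122,b)
E
```

```text
t 10.77 tilt 0.03 twist_z total 0.0007 shift(in turned axes) [-0.004  -0.0108  0.1998] w 0.0429 F [ 0.1 -0.5 -0.3]
```

{"fn": "play_rows", "kwargs": {"offset": [[-0.004,-0.0108,0.03],[0,0,0.05],[0,0,0.05],[0,0,0.035],[0,0,0.02],[0,0,0.0098],[0,0,0],[0,0,0]], "twist": [[0,0,0.0007],[0,0,0],[0,0,0],[0,0,0],[0,0,0],[0,0,0],[0,0,0],[0,0,0]], "claw": [0.5,0.5,0.5,0.5,0.5,0.5,0.5,0.5]}}

```text
clock: 11.43
tcp_pos: [0.5794, 0.0494, 0.1252]
tcp_rot: [3.137, 0.168, 0.001]
wrist_force: [0.3, 0.3, 0.3]
gripper_width: 0.0429
finger_force: 0.0
```

```bash
python3 - <<'E'
from h import *
a,b=tgt(2,1.7,-4.1,-3.8); go(a,.122,b)
E
```

```text
t 11.43 tilt 0.03 twist_z total -0.0008 shift(in turned axes) [-0.0005 -0.0025  0.0054] w 0.0429 F [0.3 0.3 0.3]
```

{"fn": "play_rows", "kwargs": {"offset": [[-0.0005,-0.0025,0.0054],[0,0,0],[0,0,0],[0,0,0],[0,0,0],[0,0,0],[0,0,0]], "twist": [[0,0,-0.0008],[0,0,0],[0,0,0],[0,0,0],[0,0,0],[0,0,0],[0,0,0]], "claw": [0.5,0.5,0.7,0.8,1,1,1]}}

```text
clock: 12.02
tcp_pos: [0.5788, 0.0514, 0.1221]
tcp_rot: [-3.137, -0.173, -0.002]
wrist_force: [-0.9, 0.4, 5.4]
gripper_width: 0.013
finger_force: 59.7
```

```bash
python3 - <<'E'
from h import *
a,b=tgt(2,1.7,-4.1,-3.8); go(a,.122,b); print(r.sense()["finger_force"])
E
```

```text
t 12.02 tilt 0.06 twist_z total 0.0003 shift(in turned axes) [0.0001 0.001  0.0002] w 0.013 F [-0.9  0.4  5.4]
59.70404326915741
```

{"fn": "play_rows", "kwargs": {"offset": [[0,0,-0.015],[0,0,-0.035],[0,0,-0.05],[0,0,-0.06],[0,0,-0.05],[0,0,-0.03],[0,0,-0.01],[0,0,0]], "twist": [[0,0,0],[0,0,0],[0,0,-0.0106],[0,0,-0.0106],[0,0,0],[0,0,0],[0,0,0],[0,0,0]], "claw": [1,1,1,1,1,1,1,1]}}

```text
clock: 12.68
tcp_pos: [0.5786, 0.0515, 0.2727]
tcp_rot: [-3.128, -0.276, -0.003]
wrist_force: [-0.4, 0.7, -3.6]
gripper_width: 0.0135
finger_force: 58.7
```

```bash
python3 - <<'E'
from h import *
a,b=tgt(0); go(a,.124,b); s=r.sense();print(s["tcp_pos"],s["finger_force"])
E
```

```text
t 12.68 tilt 0.13 twist_z total 0.0002 shift(in turned axes) [-0.002   0.3725  0.2478] w 0.0135 F [-0.4  0.7 -3.6]
[0.57859069 0.05145332 0.27270899] 58.72267127037048
```

{"fn": "play_rows", "kwargs": {"offset": [[-0.002,0.025,0],[0,0.05,0],[0,0.06,0],[0,0.065,0],[0,0.065,0],[0,0.055,0],[0,0.035,0],[0,0.0175,0]], "twist": [[0,0,0],[0,0,0],[0,0,0],[0,0,0],[0,0,0],[0,0,0],[0,0,0],[0,0,0]], "claw": [1,1,1,1,1,1,1,1]}}

```text
clock: 13.35
tcp_pos: [0.6153, -0.1716, 0.2681]
tcp_rot: [-3.129, -0.272, 0.008]
wrist_force: [-0.0, 0.4, -4.1]
gripper_width: 0.0133
finger_force: 59.1
```

{"fn": "play_rows", "kwargs": {"offset": [[0,0,0.02],[0,0,0.05],[0,0,0.06],[0,0,0.05],[0,0,0.035],[0,0,0.018],[0,0,0],[0,0,0]], "twist": [[0,0,0],[0,0,0],[0,0,0],[0,0,0],[0,0,0],[0,0,0],[0,0,0],[0,0,0]], "claw": [1,1,1,1,1,1,1,1]}}

```text
clock: 14.02
tcp_pos: [0.6163, -0.1684, 0.1312]
tcp_rot: [3.129, 0.278, -0.002]
wrist_force: [0.5, -0.4, -3.1]
gripper_width: 0.0132
finger_force: 59.0
```

```bash
python3 - <<'E'
from h import *
a,b=tgt(0); go(a,.1222,b)
E
```

```text
t 14.02 tilt 0.08 twist_z total 0.0005 shift(in turned axes) [0.0001 0.0008 0.015 ] w 0.0132 F [ 0.5 -0.4 -3.1]
```

{"fn": "play_rows", "kwargs": {"offset": [[0.0001,0.0008,0.005],[0,0,0.004],[0,0,0.003],[0,0,0.002],[0,0,0.001],[0,0,0],[0,0,0]], "twist": [[0,0,0.0005],[0,0,0],[0,0,0],[0,0,0],[0,0,0],[0,0,0],[0,0,0]], "claw": [1,1,1,1,1,1,1]}}

```text
clock: 14.6
tcp_pos: [0.6166, -0.1695, 0.1228]
tcp_rot: [3.13, 0.274, 0.0]
wrist_force: [-0.3, -0.8, -3.5]
gripper_width: 0.013
finger_force: 59.1
```

```bash
python3 - <<'E'
from h import *
a,b=tgt(0); go(a,.1222,b)
E
```

```text
t 14.6 tilt 0.01 twist_z total -0.0003 shift(in turned axes) [-0.0002 -0.0011  0.0011] w 0.013 F [-0.3 -0.8 -3.5]
```

{"fn": "play_rows", "kwargs": {"offset": [[0,-0.0011,0.0006],[0,0,0.0008],[0,0,0],[0,0,0],[0,0,0],[0,0,0],[0,0,-0.03],[0,0,-0.06]], "twist": [[0,0,0],[0,0,0],[0,0,0],[0,0,0],[0,0,0],[0,0,0],[0,0,0],[0,0,0]], "claw": [1,1,0.9,0.8,0.5,0.5,0.5,0.5]}}

```text
clock: 15.27
tcp_pos: [0.6139, -0.1684, 0.1719]
tcp_rot: [-3.128, -0.273, 0.013]
wrist_force: [0.6, 0.1, -0.8]
gripper_width: 0.0425
finger_force: 0.0
```

{"fn": "play_rows", "kwargs": {"offset": [[0,0,-0.06],[0,0,-0.03],[0,-0.05,0],[0,-0.065,0],[0,-0.065,0],[0,-0.065,0],[0,-0.065,0],[0,-0.065,0]], "twist": [[0,0,0],[0,0,0],[0,0,0],[0,0,0],[0,0,0],[0,0,0],[0,0,0],[0,0,0]], "claw": [0.5,0.5,0.5,0.5,0.5,0.5,0.5,0.5]}}

```text
clock: 15.93
tcp_pos: [0.5769, 0.0545, 0.2303]
tcp_rot: [-3.129, -0.274, -0.002]
wrist_force: [1.2, 0.2, 0.5]
gripper_width: 0.0425
finger_force: 0.0
```

{"fn": "play_rows", "kwargs": {"offset": [[0,-0.065,0],[0,-0.06,0],[0,-0.035,0],[0,-0.015,0],[0,0,0],[0,0,0]], "twist": [[0,0,0.0056],[0,0,0.0056],[0,0,0],[0,0,0],[0,0,0],[0,0,0]], "claw": [0.5,0.5,0.5,0.5,0.5,0.5]}}

```text
clock: 16.43
tcp_pos: [0.5608, 0.1566, 0.2299]
tcp_rot: [3.134, 0.221, 0.0]
wrist_force: [-0.2, -0.8, -0.5]
gripper_width: 0.0428
finger_force: 0.0
```

```bash
python3 - <<'E'
from h import *
im=r.get_image("top")
for k in range(4): print("ABCD"[k],foot(im,k))
a,b=tgt(3,.5,.4,-1.9); go(a,.122,b)
cv2.imwrite("pics/s2.png",r.get_image("side")[:,:,::-1])
E
```

```text
A {'L': [26.26, -0.23, 17.0], 'R': [-25.35, -0.49, 17.0], 'N': [-29.8, -0.03, 23.0]}
B {'L': [24.68, 0.3, 17.0], 'R': [-25.56, 0.05, 17.0], 'N': [-29.98, -0.58, 23.0]}
C {'L': None, 'R': None, 'N': [-39.75, -0.51, 18.0]}
D {'L': [25.82, -2.13, 16.0], 'R': [-25.03, -1.94, 17.0], 'N': [-29.5, 2.24, 22.0]}
t 16.48 tilt 0.01 twist_z total -0.0009 shift(in turned axes) [-0.0028 -0.0027  0.1797] w 0.043 F [ 0.2 -0.4  0. ]
```

View pics/s2.png

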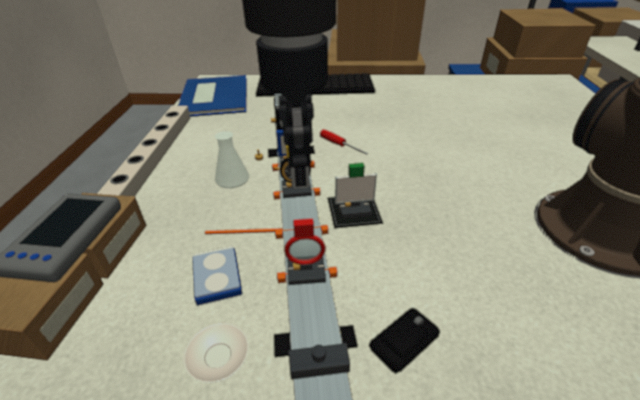

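The slide stands at A and the iris at B; both feet measure within 0.5 mm of their marks. The lens at (304,245) is next.

{"fn": "play_rows", "kwargs": {"offset": [[-0.0028,-0.0027,0.03],[0,0,0.045],[0,0,0.045],[0,0,0.03],[0,0,0.018],[0,0,0.008],[0,0,0],[0,0,0]], "twist": [[0,0,-0.0009],[0,0,0],[0,0,0],[0,0,0],[0,0,0],[0,0,0],[0,0,0],[0,0,0]], "claw": [0.5,0.5,0.5,0.5,0.5,0.5,0.5,0.5]}}

```text
clock: 17.2
tcp_pos: [0.5596, 0.1576, 0.1251]
tcp_rot: [-3.134, -0.223, -0.002]
wrist_force: [0.7, 0.0, 0.6]
gripper_width: 0.0425
finger_force: 0.0
```

```bash
python3 - <<'E'
from h import *
a,b=tgt(3,.5,.4,-1.9); go(a,.122,b)
E
```

```text
t 17.2 tilt 0.06 twist_z total -0.0001 shift(in turned axes) [-0.0012  0.0005  0.0051] w 0.0425 F [0.7 0.  0.6]
```

{"fn": "play_rows", "kwargs": {"offset": [[-0.0012,0.0005,0.0051],[0,0,0],[0,0,0],[0,0,0],[0,0,0],[0,0,0],[0,0,0]], "twist": [[0,0,0],[0,0,0],[0,0,0],[0,0,0],[0,0,0],[0,0,0],[0,0,0]], "claw": [0.5,0.5,0.7,0.8,1,1,1]}}

```text
clock: 17.78
tcp_pos: [0.5585, 0.1578, 0.1217]
tcp_rot: [-3.133, -0.224, -0.001]
wrist_force: [-1.1, 1.3, 3.0]
gripper_width: 0.0134
finger_force: 59.4
```

```bash
python3 - <<'E'
from h import *
a,b=tgt(3,.5,.4,-1.9); go(a,.122,b); print(r.sense()["finger_force"])
E
```

```text
t 17.78 tilt 0.06 twist_z total 0.0001 shift(in turned axes) [ 0.0006  0.0011 -0.0005] w 0.0134 F [-1.1  1.3  3. ]
59.42580163478851
```

{"fn": "play_rows", "kwargs": {"offset": [[0,0,-0.015],[0,0,-0.03],[0,0,-0.02],[0,0.03,0],[0,0.05,0],[0,0.05,0],[0,0.03,0],[0,0.01,0]], "twist": [[0,0,0],[0,0,-0.0053],[0,0,-0.0053],[0,0,0],[0,0,0],[0,0,0],[0,0,0],[0,0,0]], "claw": [1,1,1,1,1,1,1,1]}}

```text
clock: 18.45
tcp_pos: [0.5754, 0.0544, 0.1599]
tcp_rot: [3.129, 0.272, -0.003]
wrist_force: [-0.4, 0.3, -3.9]
gripper_width: 0.0134
finger_force: 59.1
```

{"fn": "play_rows", "kwargs": {"offset": [[0,0,0],[0,0,0]], "twist": [[0,0,0],[0,0,0]], "claw": [1,1]}}

```text
clock: 18.62
tcp_pos: [0.5757, 0.0568, 0.16]
tcp_rot: [3.13, 0.274, -0.001]
wrist_force: [0.4, 0.6, -3.4]
gripper_width: 0.0128
finger_force: 59.1
```

```bash
python3 - <<'E'
from h import *
a,b=tgt(2); go(a,.1222,b); print(r.sense()["finger_force"])
E
```

```text
t 18.62 tilt 0.05 twist_z total -0.0003 shift(in turned axes) [0.0007 0.004  0.063 ] w 0.0128 F [ 0.4  0.6 -3.4]
59.147289991378784
```

{"fn": "play_rows", "kwargs": {"offset": [[0,0.004,0.01],[0,0,0.02],[0,0,0.015],[0,0,0.008],[0,0,0.004],[0,0,0.003],[0,0,0],[0,0,0]], "twist": [[0,0,0],[0,0,0],[0,0,0],[0,0,0],[0,0,0],[0,0,0],[0,0,0],[0,0,0]], "claw": [1,1,1,1,1,1,1,1]}}

```text
clock: 19.28
tcp_pos: [0.5767, 0.0548, 0.1244]
tcp_rot: [-3.129, -0.276, -0.001]
wrist_force: [-0.5, -0.1, -3.5]
gripper_width: 0.0132
finger_force: 59.1
```

```bash
python3 - <<'E'
from h import *
a,b=tgt(2,-.4); go(a,.1218,b); print(r.sense()["finger_force"])
E
```

```text
t 19.28 tilt 0.02 twist_z total 0.0001 shift(in turned axes) [-0.001   0.0004  0.0044] w 0.0132 F [-0.5 -0.1 -3.5]
59.07249212265015
```

{"fn": "play_rows", "kwargs": {"offset": [[-0.001,0.0004,0.002],[0,0,0.002],[0,0,0.0006],[0,0,0],[0,0,0],[0,0,0],[0,0,0],[0,0,0]], "twist": [[0,0,0],[0,0,0],[0,0,0],[0,0,0],[0,0,0],[0,0,0],[0,0,0],[0,0,0]], "claw": [1,1,1,1,0.9,0.8,0.5,0.5]}}

```text
clock: 19.95
tcp_pos: [0.5763, 0.0544, 0.1218]
tcp_rot: [-3.129, -0.276, -0.001]
wrist_force: [-0.4, -0.6, 0.7]
gripper_width: 0.0402
finger_force: 0.0
```

{"fn": "play_rows", "kwargs": {"offset": [[0,0,-0.03],[0,0,-0.06],[0,0,-0.06],[0,0,-0.03],[0,-0.05,0],[0,-0.06,0],[0,-0.05,0],[0,-0.03,0]], "twist": [[0,0,0],[0,0,0],[0,0,0],[0,0,0],[0,0,0],[0,0,0],[0,0,0],[0,0,0]], "claw": [0.5,0.5,0.5,0.5,0.5,0.5,0.5,0.5]}}

```text
clock: 20.62
tcp_pos: [0.5558, 0.1688, 0.23]
tcp_rot: [-3.129, -0.277, -0.002]
wrist_force: [0.0, -0.9, -0.9]
gripper_width: 0.0428
finger_force: 0.0
```

```bash
python3 - <<'E'
from h import *
im=r.get_image("top")
for k in range(4): print("ABCD"[k],foot(im,k))
bl,l=blobs(im,(45,85),box=(290,170,380,245))
for a,c,s in bl: P=onz("top",c,.113); print(a,c,s,P,rf(P),rf([.4785,-.0412]))
cv2.imwrite("pics/t2.png",im[130:250,230:430,::-1].repeat(4,0).repeat(4,1))
E
```

```text
A {'L': [26.26, -0.28, 17.0], 'R': [-25.35, -0.44, 17.0], 'N': [-29.78, -0.01, 23.0]}
B {'L': [24.71, 0.4, 17.0], 'R': [-25.56, 0.05, 17.0], 'N': [-29.96, -0.35, 23.0]}
C {'L': [24.56, -0.26, 17.0], 'R': [-25.71, 0.16, 17.0], 'N': [-30.09, -0.16, 22.0]}
D {'L': None, 'R': None, 'N': [-39.92, 0.17, 18.0]}
68 [333.38 218.29] [330 213   8  12] [[ 0.47655088 -0.04144406  0.113     ]] [[-0.11547521  0.14985843]] [[-0.11351342  0.14975842]]
```

View pics/t2.png

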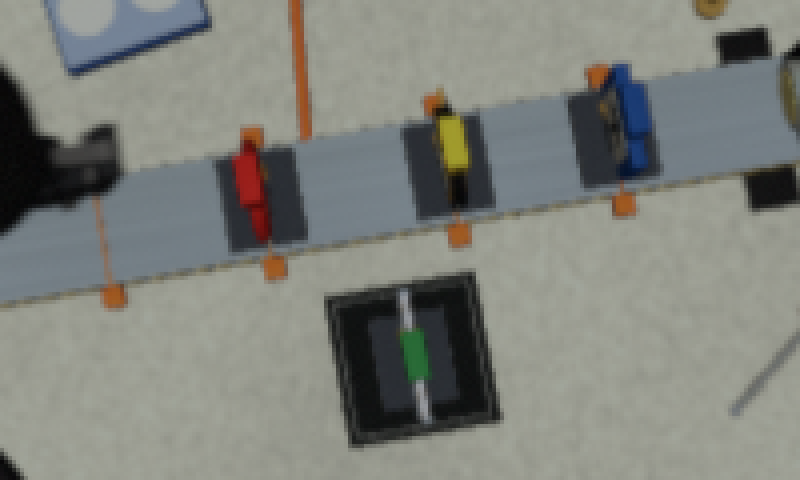

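Slide, iris and lens all stand squarely at A, B and C. The screen is upright on the mat with its green block at (333,218) in the full picture. Next I'll fetch it.

```bash
python3 - <<'E'
from h import *
im=r.get_image("top")
p=C[0]+x*-.1145+u*.1498
print(foot(im,0,zt=.015,ctr=p)); 
g=255-im; print("inverted (foot brighter than mat)",foot(g,0,zt=.015,ctr=p))
for a,c,s in blobs(im,(8,18),box=(225,130,440,240))[0]: P=onz("top",c,.028);print(a,c,rf(P).round(4))
go(p,.25,np.degrees(yaw)); print(p)
E
```

```text
{'L': None, 'R': None, 'N': [-40.91, 0.17, 17.0]}
inverted (foot brighter than mat) {'L': [24.94, 0.33, 17.0], 'R': [-24.71, 0.35, 17.0], 'N': [-30.78, -0.14, 18.0]}
90 [304.7  147.29] [[0.0797 0.1884]]
21 [378.81 148.52] [[0.0426 0.0011]]
18 [337.72 155.56] [[0.0432 0.1086]]
20 [292.7 163.7] [[0.043  0.2261]]
28 [385.5 180.5] [[-0.0419 -0.    ]]
26 [344.19 188.08] [[-0.0423  0.1075]]
26 [298.04 196.31] [[-0.0421  0.2269]]
27 [258.07 203.59] [[-0.0424  0.3307]]
t 20.72 tilt 0.05 twist_z total 0.0009 shift(in turned axes) [-0.1897  0.3226 -0.0339] w 0.0426 F [ 0.4 -0.5 -0.2]
[ 0.47752131 -0.04133132]
```

{"fn": "play_rows", "kwargs": {"offset": [[-0.015,0.025,0],[-0.028,0.047,0],[-0.033,0.055,0],[-0.033,0.056,0],[-0.033,0.055,0],[-0.025,0.043,0],[-0.016,0.028,0],[-0.008,0.0136,0]], "twist": [[0,0,0],[0,0,0],[0,0,0],[0,0,0],[0,0,0],[0,0,0],[0,0,0],[0,0,0]], "claw": [0.5,0.5,0.5,0.5,0.5,0.5,0.5,0.5]}}

```text
clock: 21.38
tcp_pos: [0.4754, -0.047, 0.2298]
tcp_rot: [-3.13, -0.272, -0.001]
wrist_force: [0.1, 0.3, 0.3]
gripper_width: 0.0433
finger_force: 0.0
```

{"fn": "play_rows", "kwargs": {"offset": [[0,0,0.03],[0,0,0.05],[0,0,0.055],[0,0,0.045],[0,0,0.025],[0,0,0.012],[0,0,0],[0,0,0]], "twist": [[0,0,0],[0,0,0],[0,0,0],[0,0,0],[0,0,0],[0,0,0],[0,0,0],[0,0,0]], "claw": [0.5,0.5,0.5,0.5,0.5,0.5,0.5,0.5]}}

```text
clock: 22.05
tcp_pos: [0.4774, -0.0442, 0.0997]
tcp_rot: [3.129, 0.276, 0.0]
wrist_force: [-0.4, 0.8, 0.6]
gripper_width: 0.0428
finger_force: 0.0
```

```bash
python3 - <<'E'
from h import *
p=C[0]+x*-.1152+u*.1499
go(p,.0925,np.degrees(yaw))
E
```

```text
t 22.05 tilt 0.02 twist_z total 0.0001 shift(in turned axes) [-0.0002 -0.0048  0.012 ] w 0.0428 F [-0.4  0.8  0.6]
```

{"fn": "play_rows", "kwargs": {"offset": [[-0.0002,-0.0048,0.007],[0,0,0.005],[0,0,0],[0,0,0],[0,0,0],[0,0,0],[0,0,0],[0,0,0]], "twist": [[0,0,0],[0,0,0],[0,0,0],[0,0,0],[0,0,0],[0,0,0],[0,0,0],[0,0,0]], "claw": [0.5,0.5,0.5,0.7,0.8,1,1,1]}}

```text
clock: 22.72
tcp_pos: [0.4767, -0.0411, 0.0925]
tcp_rot: [-3.129, -0.276, -0.001]
wrist_force: [-1.2, 0.9, 5.3]
gripper_width: 0.0132
finger_force: 59.4
```

```bash
python3 - <<'E'
from h import *
p=C[0]+x*-.1152+u*.1499
go(p,.0925,np.degrees(yaw)); print(r.sense()["finger_force"])
E
```

```text
t 22.72 tilt 0.05 twist_z total 0.0001 shift(in turned axes) [0.0001 0.0004 0.    ] w 0.0132 F [-1.2  0.9  5.3]
59.37033176422119
```

{"fn": "play_rows", "kwargs": {"offset": [[0,0,-0.015],[0,0,-0.035],[0,0,-0.05],[0,0,-0.06],[0,0,-0.06],[0,0,-0.04],[0,0,-0.02],[0,0,0]], "twist": [[0,0,0],[0,0,0],[0,0,0],[0,0,0],[0,0,0],[0,0,0],[0,0,0],[0,0,0]], "claw": [1,1,1,1,1,1,1,1]}}

```text
clock: 23.38
tcp_pos: [0.4774, -0.0411, 0.2633]
tcp_rot: [-3.129, -0.276, -0.008]
wrist_force: [0.1, -0.3, -3.2]
gripper_width: 0.013
finger_force: 58.8
```

```bash
python3 - <<'E'
from h import *
a,b=tgt(3); go(a,.1222,b); s=r.sense();print(s["tcp_pos"],s["finger_force"])
E
```

```text
t 23.38 tilt 0.3 twist_z total 0.0001 shift(in turned axes) [ 0.1907 -0.3011  0.2352] w 0.013 F [ 0.1 -0.3 -3.2]
[ 0.47743082 -0.04105835  0.26333086] 58.82258355617523
```

{"fn": "play_rows", "kwargs": {"offset": [[0.0147,-0.0231,0],[0.028,-0.045,0],[0.033,-0.052,0],[0.033,-0.052,0],[0.033,-0.052,0],[0.025,-0.04,0],[0.016,-0.025,0],[0.008,-0.012,0]], "twist": [[0,0,0],[0,0,0],[0,0,0],[0,0,0],[0,0,0],[0,0,0],[0,0,0],[0,0,0]], "claw": [1,1,1,1,1,1,1,1]}}

```text
clock: 24.05
tcp_pos: [0.5573, 0.1585, 0.2579]
tcp_rot: [3.128, 0.278, -0.005]
wrist_force: [-0.2, -0.6, -2.7]
gripper_width: 0.0133
finger_force: 59.0
```

{"fn": "play_rows", "kwargs": {"offset": [[0,0,0.02],[0,0,0.045],[0,0,0.055],[0,0,0.05],[0,0,0.033],[0,0,0.018],[0,0,0],[0,0,0]], "twist": [[0,0,0],[0,0,0],[0,0,0],[0,0,0],[0,0,0],[0,0,0],[0,0,0],[0,0,0]], "claw": [1,1,1,1,1,1,1,1]}}

```text
clock: 24.72
tcp_pos: [0.5576, 0.1563, 0.1276]
tcp_rot: [3.129, 0.275, -0.001]
wrist_force: [0.8, 0.7, -2.3]
gripper_width: 0.0126
finger_force: 59.0
```

```bash
python3 - <<'E'
from h import *
a,b=tgt(3); go(a,.1222,b)
E
```

```text
t 24.72 tilt 0.04 twist_z total 0.0 shift(in turned axes) [ 0.0017 -0.0006  0.009 ] w 0.0126 F [ 0.8  0.7 -2.3]
```

{"fn": "play_rows", "kwargs": {"offset": [[0.0017,-0.0006,0.003],[0,0,0.003],[0,0,0.002],[0,0,0.001],[0,0,0],[0,0,0]], "twist": [[0,0,0],[0,0,0],[0,0,0],[0,0,0],[0,0,0],[0,0,0]], "claw": [1,1,1,1,1,1]}}

```text
clock: 25.22
tcp_pos: [0.5587, 0.1573, 0.1226]
tcp_rot: [-3.129, -0.276, -0.001]
wrist_force: [0.1, -0.2, 0.2]
gripper_width: 0.0132
finger_force: 59.3
```

```bash
python3 - <<'E'
from h import *
a,b=tgt(3); go(a,.1222,b)
E
```

```text
t 25.22 tilt 0.06 twist_z total 0.0001 shift(in turned axes) [-0.0004  0.0009  0.0006] w 0.0132 F [ 0.1 -0.2  0.2]
```

{"fn": "play_rows", "kwargs": {"offset": [[-0.0004,0.0009,0],[0,0,0],[0,0,0],[0,0,0],[0,0,0],[0,0,0],[0,0,-0.03],[0,0,-0.06]], "twist": [[0,0,0],[0,0,0],[0,0,0],[0,0,0],[0,0,0],[0,0,0],[0,0,0],[0,0,0]], "claw": [1,1,0.9,0.8,0.5,0.5,0.5,0.5]}}

```text
clock: 25.88
tcp_pos: [0.5556, 0.1552, 0.1722]
tcp_rot: [3.126, 0.274, -0.013]
wrist_force: [0.4, 1.6, -0.6]
gripper_width: 0.0426
finger_force: 0.0
```

{"fn": "play_rows", "kwargs": {"offset": [[0,0,-0.06],[0,0,-0.04],[0,-0.05,0],[0,-0.06,0],[0,-0.06,0],[0,-0.05,0],[0,-0.03,0],[0,0,0]], "twist": [[0,0,0],[0,0,0],[0,0,0],[0,0,0],[0,0,0],[0,0,0],[0,0,0],[0,0,0]], "claw": [0.5,0.5,0.5,0.5,0.5,0.5,0.5,0.5]}}

```text
clock: 26.55
tcp_pos: [0.5314, 0.3072, 0.2355]
tcp_rot: [3.129, 0.28, -0.001]
wrist_force: [0.3, -0.4, 0.6]
gripper_width: 0.0431
finger_force: 0.0
```

```bash
python3 - <<'E'
from h import *
im=r.get_image("top")
for k in range(4): print("ABCD"[k],foot(im,k))
cv2.imwrite("pics/t3.png",im[130:250,230:430,::-1].repeat(4,0).repeat(4,1))
E
```

```text
A {'L': [26.24, -0.19, 17.0], 'R': [-25.35, -0.49, 17.0], 'N': [-29.8, -0.0, 23.0]}
B {'L': [24.68, 0.3, 17.0], 'R': [-25.56, 0.05, 17.0], 'N': [-29.96, -0.35, 23.0]}
C {'L': [24.56, -0.26, 17.0], 'R': [-25.68, 0.26, 17.0], 'N': [-30.09, -0.3, 22.0]}
D {'L': [24.68, 1.82, 17.0], 'R': [-26.74, -0.3, 17.0], 'N': [-33.28, -6.18, 23.0]}
```

View pics/t3.png

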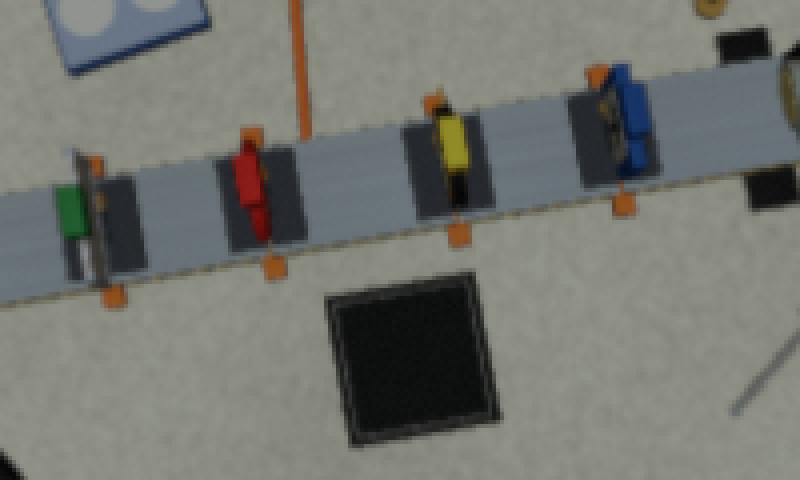

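All four stand in the asked order and upright. D's edge fit is disturbed by the wide screen plate, so I'll look at its samples more closely.

```bash
python3 - <<'E'
from h import *
im=r.get_image("top")
g=cv2.cvtColor(im,cv2.COLOR_RGB2GRAY).astype(np.float32)
A,B=np.meshgrid(np.arange(.04,-.0405,-.0005),np.arange(.045,-.0455,-.0005),indexing="ij")
P=C[3]+A[...,None]*x+B[...,None]*u
q=proj("top",np.c_[P.reshape(-1,2),np.full(A.size,.045)]).astype(np.float32).reshape(*A.shape,2)
rgb=cv2.remap(im,q[...,0],q[...,1],cv2.INTER_LINEAR)
cv2.imwrite("pics/d.png",rgb[:,:,::-1].repeat(3,0).repeat(3,1))
for s in np.arange(-.03,.031,.004):
    o=[]
    for ss in(1,-1):
        d=np.arange(.015,.035,.0005); pts=C[3]+x*s+np.outer(ss*d,u)
        k=proj("top",np.c_[pts,np.full(len(d),.045)]).astype(np.float32)
        v=cv2.remap(g,k[:,:1].T.copy(),k[:,1:].T.copy(),cv2.INTER_LINEAR)[0]
        gr=np.gradient(cv2.GaussianBlur(v[None],(0,0),3)[0]); o+=[round(ss*d[gr.argmax()]*1e3,1),round(float(gr.max()),1)]
    print(round(s*1e3),o)
E
```

```text
-30 [np.float64(22.5), 2.3, np.float64(-26.5), 3.5]
-26 [np.float64(24.0), 4.8, np.float64(-27.0), 6.1]
-22 [np.float64(24.0), 5.2, np.float64(-27.0), 5.7]
-18 [np.float64(23.5), 5.3, np.float64(-26.5), 6.5]
-14 [np.float64(24.0), 5.2, np.float64(-26.5), 6.6]
-10 [np.float64(24.5), 5.0, np.float64(-27.0), 5.9]
-6 [np.float64(24.0), 5.3, np.float64(-26.5), 5.7]
-2 [np.float64(24.0), 5.0, np.float64(-26.5), 6.8]
2 [np.float64(25.0), 3.5, np.float64(-27.0), 6.7]
6 [np.float64(25.5), 3.3, np.float64(-27.0), 5.8]
10 [np.float64(25.5), 3.7, np.float64(-26.5), 5.4]
14 [np.float64(25.0), 3.7, np.float64(-26.5), 6.6]
18 [np.float64(25.0), 3.5, np.float64(-27.0), 6.6]
22 [np.float64(25.5), 3.3, np.float64(-27.0), 5.4]
26 [np.float64(25.0), 3.6, np.float64(-26.5), 5.3]
30 [np.float64(25.0), 2.7, np.float64(-25.5), 2.8]
```

View pics/d.png

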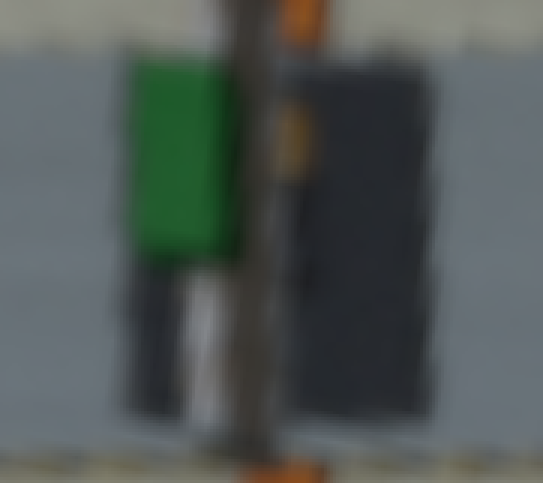

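D's foot spans +24.0 to −26.7 mm along the rail, so it sits about 1.3 mm off its mark and square. That's good, so I'll hand in.

```bash
python3 -c "
from bench import r
print(r.finish_job())"
```

```text
the job is handed in; nothing more can be done
None
```

I handed the job in with the holders, counting from the lamp, as slide, iris, lens and screen. All four stand upright and square; the first three feet are within about 0.6 mm of their marks and the screen about 1.3 mm off.

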